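# Close the food container with its four lid clips

## Robot

A 6-joint arm with a two-finger parallel gripper is mounted at the origin on a cart in front of the work surface, level with it; the furniture and walls round the work are solid. World frame = base frame: x ahead of the robot, y to its left, z up, the work surface at z = 0. Lengths are in m, angles in rad, forces in N, time in s.
With the tool pointing down it reaches from about 0.25 to 0.775 m from the base axis. Payload 8.9 kg.
Tool frame: the origin (TCP) lies at the very end of the fingers, on their centre line; the grasp point (between the pads) lies 19 mm behind it; z points along the fingers, y is the line along which they close (so a half turn about z gives the same grasp; the last joint's range is limited). The gripper opens to 85 mm and grips with 20 to 120 N. Pads are 22 mm wide; open, the fingers measure 114 mm over their backs; the gripper's body (76 mm by 85 mm) begins 54 mm behind the grasp point. The pads swing forward as they close: fully open they stand 13 mm farther back than shut.
Start: joints at [-1.359, 0.291, -0.153, 1.127, 0, 1.431], TCP at [0.18, -0.493, 0.231] pointing down, gripper open.
Joint ranges: [-2.52, 2.52], [-0.91, 1.74], [-1.3, 1.37], [-1.96, 2.02], [-1.52, 1.47], [-3.14, 3.14]. Speed limits (rad/s): [2.22, 2.22, 2.79, 3.14, 3.14, 3.14].

## Interface

Orientations are given as [roll, pitch, yaw] about the fixed x, y, z axes, in that order (R = Rz(yaw) Ry(pitch) Rx(roll)).
In Python, from rig import ctrl gives the robot as it stands. The module is installed in compiled form; this text tells all that it offers.
- The arm moves only by the shell command python3 -m pendant 'ROWS' [FORCE]. ROWS is a JSON object of lists of equal length, an entry for each row: "slide": the shift along the tool's x, y, z in cm, a list of three; "twist": the turn about the tool's z in degrees; "grip": the opening, from 0 (shut) to 1 (fully open). A call has 1 to 10 rows; each row is the pose to reach, as a shift and turn from the pose commanded when the call began, along the tool's axes at that moment; what a row does not reach only later rows make up. A row lasts 1/8 s, in which the tool goes at most 62.5 mm and 10.7 degrees, less where a joint would pass 70% of its speed; a pose out of reach is approached as far as the arm can. A call with a gripper value outside its range is refused whole. The fingers move at their own pace and stop on an object; FORCE is the grip in N (left out, the last holds). Time passes only in rows, so rows that repeat a pose let the fingers close. It gives the time, the measured TCP pose, the force, the opening and the grip force at its end, in the units of the state.
- ctrl.read_state(): the state, without advancing time (a new reading comes with each control period).
- ctrl.grab_frame(name): name is "scene" or "top"; returns (picture, depth): 400x640x3 uint8, blue, green, red; 400x640 float32, m along the optical axis (not along the pixel's ray), 0 where there is no reading.
- ctrl.camera_model(name): a dict with "fov_y" (degrees; the focal length in pixels is half the picture's height over the tangent of half this angle, whatever the lens; pixels are square), "cx", "cy" (the principal point, pixels), "k1" (the pictures are not rectified: a ray, as slopes to the right and down, at radius r is drawn at 1 + k1 r^2 times it, then the intrinsics apply), "R" (3x3) and "t" (3): a world point X has camera coordinates R X + t. Camera axes: x right, y down, z forward; pixel columns grow to the right and rows downward; lengths in m; the calibration is good to about 2 mm. A picture is of the moment at which its call begins. camera_model takes no time and is no camera call.
- ctrl.close_job(): hands the job in; it is judged then, once.
Trained networks look in the newest picture that a camera, given by its name, has taken for a name from the list of things; names that differ only in an ending like _2 or _b are one class to them, and where a whole thing is asked for, a point or a joint stands for the part that bears it (a point fixed in the world has none). Each returns a list of dicts, best first, with "score" (0 to 1); they miss things now and then, are a little off and sometimes report something else, mostly with a low value. They report only what shows in the picture. A call takes as long as a camera call.
- ctrl.search_frame(camera, thing): "xy" ([column, row] in pixels, amid what is visible of it).
- ctrl.spot_point(camera, thing): "xy" ([column, row] in pixels: a listed point, or the origin of a listed thing).
The state is a dict: "t": time; "qpos": joint angles; "qvel": joint speeds; "joint_efforts": joint torques, N m; "position": TCP position; "eef_rot": TCP orientation; "force": force on the tool from outside, world axes, zero at the start; "wrist_torque": the same for the moment, N m; "finger_gap": finger opening in m; "gripper_force": force on a finger pad.
Only numpy, scipy, OpenCV 4.12 (cv2) and the standard library are available. Lean on these libraries where they do the work, as an engineer would, in place of code of your own. Each camera call takes 0.05 s, during which the arm holds its last target. There are 200 camera calls.

## Task

Lift the lid by its bar handle, set it gently on the food container so it sits flat and home, then snap its four corner clips down over the rim in opposite-corner order: any clip first, then the one diagonally across from it, then the other two. Do not knock the container out of its place or disturb the jar, the mug and the spice jar; leave the closed container standing with all four clips snapped.

Things in the scene. Friction and masses are not known exactly. Their poses are not given: they have to be found in the camera images.
- container: Open clear-plastic food container holding a few flat tea sachets, loose on the worktop, about 1.2 kg. 120 mm along its x, 184 mm along its y, 72 mm high, walls 3 mm, mouth 114 x 178 mm. A round bead 5 mm thick runs round the outside of the mouth, its top flush with the top edge. Origin: centre of the underside; z up.
- lid: Loose white lid beside the container, right way up, 0.25 kg. Plate 124 (x) by 190 (y) by 4 mm; under it a tapered, self-centring skirt 12 mm deep enters the mouth, 1 mm play each side once home. Origin: centre of the skirt's lower edge; plate top at z = 16 mm; seated, the origin is 60 mm above the container's, long axes together. Fits either way round. Four hinged clips, two at each short end.
- lid_handle (a point): Centre of the lid's straight bar handle: 18 mm wide (lid x), 70 mm long (lid y), 16 mm high, 44 mm above the lid's origin, with 20 mm of clear space under it. Pinch it across its 18 mm width, from above.
- clip_a (a joint): Grey clip at the lid's (+x, +y) corner, diagonal to clip_c. Hinge angle: 0 = shut, flat on the lid; grows as raised, to 1.3 rad; stays where left. Hinge along lid x at lid (30, 52, 20) mm; plate 44 mm wide, 5 thick, 49 long outward, then a leg turned 18 mm down with a bead inside that snaps under the container's bead. Snapped below 0.06 rad.
- clip_a_end (a point): Where to press clip_a: middle of its plate's top face, 44 mm out from the hinge, 5 mm short of the outer end. Shut, it lies at lid (30, 96, 22.5) mm; raised, it has swung up and inward. With the lid seated, pressing it down bends the springy leg over the bead (peak about 4 to 8 N) and it snaps within the last 0.2 rad.
- clip_b (a joint): Grey clip at the lid's (-x, +y) corner, diagonal to clip_d. Hinge angle: 0 = shut, flat on the lid; grows as raised, to 1.3 rad; stays where left. Hinge along lid x at lid (-30, 52, 20) mm; plate 44 mm wide, 5 thick, 49 long outward, then a leg turned 18 mm down with a bead inside that snaps under the container's bead. Snapped below 0.06 rad.
- clip_b_end (a point): Where to press clip_b: middle of its plate's top face, 44 mm out from the hinge, 5 mm short of the outer end. Shut, it lies at lid (-30, 96, 22.5) mm; raised, it has swung up and inward. With the lid seated, pressing it down bends the springy leg over the bead (peak about 4 to 8 N) and it snaps within the last 0.2 rad.
- clip_c (a joint): Grey clip at the lid's (-x, -y) corner, diagonal to clip_a. Hinge angle: 0 = shut, flat on the lid; grows as raised, to 1.3 rad; stays where left. Hinge along lid x at lid (-30, -52, 20) mm; plate 44 mm wide, 5 thick, 49 long outward, then a leg turned 18 mm down with a bead inside that snaps under the container's bead. Snapped below 0.06 rad.
- clip_c_end (a point): Where to press clip_c: middle of its plate's top face, 44 mm out from the hinge, 5 mm short of the outer end. Shut, it lies at lid (-30, -96, 22.5) mm; raised, it has swung up and inward. With the lid seated, pressing it down bends the springy leg over the bead (peak about 4 to 8 N) and it snaps within the last 0.2 rad.
- clip_d (a joint): Grey clip at the lid's (+x, -y) corner, diagonal to clip_b. Hinge angle: 0 = shut, flat on the lid; grows as raised, to 1.3 rad; stays where left. Hinge along lid x at lid (30, -52, 20) mm; plate 44 mm wide, 5 thick, 49 long outward, then a leg turned 18 mm down with a bead inside that snaps under the container's bead. Snapped below 0.06 rad.
- clip_d_end (a point): Where to press clip_d: middle of its plate's top face, 44 mm out from the hinge, 5 mm short of the outer end. Shut, it lies at lid (30, -96, 22.5) mm; raised, it has swung up and inward. With the lid seated, pressing it down bends the springy leg over the bead (peak about 4 to 8 N) and it snaps within the last 0.2 rad.
- jar: Bystander to leave alone: glass jar with black lid, 66 mm wide, 110 mm high. Origin: centre of the underside.
- mug: Bystander to leave alone: blue mug, 78 mm wide, 97 mm high. Origin: centre of the underside.
- spice: Bystander to leave alone: spice jar with black cap, 45 mm wide, 105 mm high. Origin: centre of the underside.

How it is judged:
By the outcome, as a careful person would: the job done as asked, in the order asked, and still so for the second after the job is handed in, with the robot touching nothing.
It also fails if it takes over 61 s, if anything falls off the work surface, if the arm or the gripper's body presses on something with over 40 N, if the wrist force passes 120 N, or if a joint passes its speed limit or range.

## Working session

There is one attempt and no reset: what is moved stays moved. The work goes in short steps, Python scripts to look and compute and a shell command to move; the robot and the scene stay as the last step left them, time stands still between calls to the robot, and variables do not carry over. Pictures are saved under pics/ and viewed, at most 10 in all, crops included, and the job is handed in when it is done.

```bash
mkdir -p pics
cat > h.py <<'E'
import numpy as np, cv2
from rig import ctrl
def cam(n):
    m=ctrl.camera_model(n); f=200/np.tan(np.radians(m["fov_y"])/2)
    return m,f,np.array(m["R"]),np.array(m["t"])
def cloud(n,depth):
    m,f,R,t=cam(n)
    u,v=np.meshgrid(np.arange(640),np.arange(400))
    a=(u-m["cx"])/f;b=(v-m["cy"])/f
    x,y=a.copy(),b.copy()
    for _ in range(10):
        s=1+m["k1"]*(x*x+y*y); x,y=a/s,b/s
    P=np.stack([x*depth,y*depth,depth],-1)
    return (P-t)@R   # R^T (P-t)
def ray(n,xy):
    m,f,R,t=cam(n)
    a=(xy[0]-m["cx"])/f;b=(xy[1]-m["cy"])/f;x,y=a,b
    for _ in range(10):
        s=1+m["k1"]*(x*x+y*y); x,y=a/s,b/s
    return -R.T@t, R.T@np.array([x,y,1.])
def at_z(n,xy,z):
    o,d=ray(n,xy); return o+d*(z-o[2])/d[2]
E
python3 - <<'E'
from h import *
np.set_printoptions(precision=3,suppress=True)
for n in("top","scene"):
    im,d=ctrl.grab_frame(n); cv2.imwrite(f"pics/{n}0.png",im); np.save(f"{n}0.npy",d)
    np.save(f"{n}0im.npy",im)
    print(n,cam(n)[0])
    for th,z in(("container",0),("lid",0),("lid_handle",.044),("clip_a_end",.05),("jar",0),("mug",0),("spice",0)):
        for r in ctrl.spot_point(n,th)[:4]: print(th,np.array(r["xy"]),round(r["score"],2),at_z(n,r["xy"],z))
s=ctrl.read_state();print(s)
E
```

```text
top {'fov_y': 44.80146632415803, 'cx': 314.3551068213302, 'cy': 205.2060107779663, 'k1': -0.022053063330525098, 'R': array([[-0.013, -1.   , -0.015],
       [-0.997,  0.014, -0.071],
       [ 0.071,  0.014, -0.997]]), 't': array([-0.034,  0.515,  1.52 ])}
container [237.7 210.3] 0.77 [0.502 0.206 0.   ]
container [367.2 197.6] 0.36 [ 0.537 -0.21   0.   ]
lid [346.9 210.7] 0.64 [ 0.496 -0.144  0.   ]
lid [316.3 203.1] 0.49 [ 0.522 -0.047  0.   ]
lid [344.  210.1] 0.45 [ 0.498 -0.135  0.   ]
lid_handle [341. 208.] 0.59 [ 0.502 -0.124  0.044]
jar [172.6 201.7] 0.64 [0.533 0.417 0.   ]
mug [459.5 210.4] 0.71 [ 0.492 -0.504  0.   ]
spice [412.5 218. ] 0.65 [ 0.47  -0.353  0.   ]
spice [367.3 201.2] 0.47 [ 0.526 -0.21   0.   ]
scene {'fov_y': 52.19754729017727, 'cx': 321.90171658587593, 'cy': 198.1032144079065, 'k1': -0.006820754166991806, 'R': array([[ 0.473, -0.881, -0.011],
       [-0.438, -0.224, -0.87 ],
       [ 0.764,  0.417, -0.492]]), 't': array([-0.274,  0.248,  1.105])}
container [265.7 192.6] 0.91 [0.508 0.208 0.   ]
lid [341.9 215.4] 0.85 [ 0.493 -0.126  0.   ]
lid_handle [341.9 205.6] 0.85 [ 0.486 -0.129  0.044]
lid_handle [368.9 202.6] 0.3 [ 0.547 -0.203  0.044]
clip_a_end [326.7 193.7] 0.47 [ 0.528 -0.048  0.05 ]
jar [448.9 243.6] 0.51 [ 0.495 -0.497  0.   ]
jar [262.4 188.4] 0.18 [0.531 0.24  0.   ]
mug [449.4 242.7] 0.76 [ 0.501 -0.497  0.   ]
mug [260.9 192.4] 0.45 [0.501 0.226 0.   ]
spice [404.5 237.6] 0.87 [ 0.463 -0.363  0.   ]
{'t': 0.8, 'qpos': array([-1.359,  0.291, -0.153,  1.127, -0.   ,  1.431]), 'qvel': array([-0.   , -0.   , -0.   , -0.002,  0.001,  0.001]), 'joint_efforts': array([  0.001, -53.697,  33.164,   0.001,  -0.   ,   0.   ]), 'position': array([ 0.18 , -0.493,  0.231]), 'eef_rot': array([3.142, 0.   , 0.351]), 'force': array([ 0.129, -0.325, -0.11 ]), 'wrist_torque': array([0.014, 0.013, 0.01 ]), 'gripper_force': 0.0, 'finger_gap': 0.08529640187403344}
```

Run:
```python
from h import *
a=np.load("top0im.npy")[140:270,140:500]; b=np.load("scene0im.npy")[120:290,210:480]
cv2.imwrite("pics/c.png",np.vstack([cv2.resize(a,(800,289),interpolation=2),cv2.resize(b,(476,300),interpolation=2).copy() if 0 else cv2.copyMakeBorder(cv2.resize(b,(476,300),interpolation=2),0,0,0,324,0)]))
```

```text
(no output)
```

View pics/c.png

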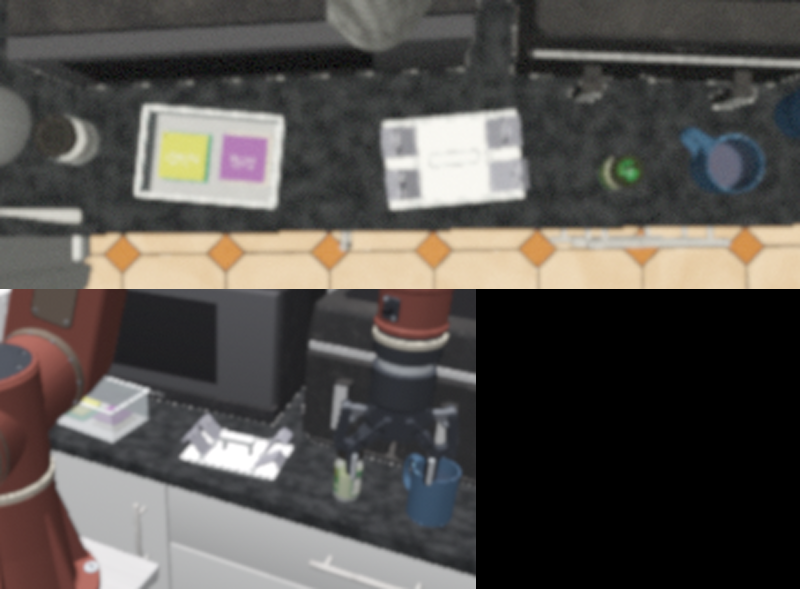

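Run:
```python
from h import *
np.set_printoptions(precision=3,suppress=True)
im=np.load("top0im.npy"); d=np.load("top0.npy"); W=cloud("top",d)
hsv=cv2.cvtColor(im,cv2.COLOR_BGR2HSV)
def rect(c0,c1,r0,r1,z,thr,close):
    m=np.zeros((400,640),np.uint8); m[r0:r1,c0:c1]=(im.max(2)[r0:r1,c0:c1]>thr)*255
    m=cv2.morphologyEx(m,cv2.MORPH_CLOSE,np.ones((close,close)))
    c=max(cv2.findContours(m,0,1)[0],key=cv2.contourArea)
    P=np.array([at_z("top",p[0],z)[:2] for p in c],np.float32)
    r=cv2.minAreaRect(P); print(thr,r[0],r[1],r[2], cv2.boundingRect(c))
for t in (100,120,140): rect(305,385,180,240,.014,t,15)
for t in (100,120,140): rect(195,273,180,240,.070,t,25)
# depth stats
for nm,c0,c1,r0,r1 in(("lid",305,385,180,240),("cont",190,275,180,240)):
    p=W[r0:r1,c0:c1].reshape(-1,3); dd=d[r0:r1,c0:c1].ravel(); p=p[dd>0]
    print(nm,(dd==0).mean(),np.histogram(p[:,2],bins=np.arange(-.02,.12,.01)))
# obstacles: height map coarse
for r in range(100,260,12): print(r,np.round(W[r,150:500:22,0],2)[[0,8]],np.round(W[r,150:500:22,2],2))
S=cloud("scene",np.load("scene0.npy")); ok=np.load("scene0.npy")>0
q=S[ok&(S[...,2]>.008)&(S[...,2]<.1)&(S[...,0]>.4)&(S[...,0]<.6)&(S[...,1]>-.26)&(S[...,1]<0)]
print("lid scene",len(q),q.min(0),q.max(0),q.mean(0))
```

```text
100 (0.494093656539917, -0.13423185050487518) (0.13367652893066406, 0.2056742012500763) 4.408126354217529 (311, 188, 67, 47)
120 (0.49389761686325073, -0.13374382257461548) (0.13200995326042175, 0.20306529104709625) 4.322098731994629 (311, 189, 67, 46)
140 (0.4933352470397949, -0.13304191827774048) (0.12976056337356567, 0.19665773212909698) 4.652724742889404 (312, 189, 64, 46)
100 (0.5001167058944702, 0.20607268810272217) (0.20440787076950073, 0.1352066993713379) 84.33824920654297 (200, 186, 69, 49)
120 (0.49996116757392883, 0.20617032051086426) (0.20187051594257355, 0.1338195502758026) 84.33695983886719 (200, 186, 68, 49)
140 (0.49935173988342285, 0.20660749077796936) (0.20033812522888184, 0.1311982125043869) 84.33946228027344 (200, 187, 68, 47)
lid 0.004166666666666667 (array([   2,  997, 1393, 1122,  395,  197,  283,  357,   34,    0,    0,
          0,    0]), array([-0.02, -0.01,  0.  ,  0.01,  0.02,  0.03,  0.04,  0.05,  0.06,
        0.07,  0.08,  0.09,  0.1 ,  0.11]))
cont 0.0045098039215686276 (array([   3,  960, 2356,  273,  742,  172,   38,   45,  131,  351,    6,
        
[... 1011 characters left out ...]
 0.02  0.02  0.06  0.
  0.   -0.01  0.01 -0.  ]
208 [0.51 0.5 ] [ 0.01  0.09  0.    0.03  0.01  0.02  0.   -0.01  0.02  0.05  0.02  0.
 -0.   -0.    0.08  0.09]
220 [0.47 0.47] [ 0.01  0.    0.    1.55  0.02  0.01 -0.   -0.    0.03  0.02  0.05  0.
  0.08  0.    0.08  0.09]
232 [0.44 0.43] [ 0.    0.   -0.    0.01 -0.    0.07  0.    0.    0.02  0.   -0.   -0.
  0.   -0.   -0.    0.  ]
244 [0.4  0.39] [-0.01 -0.    0.    0.01 -0.    0.   -0.01 -0.    0.   -0.89 -0.88 -0.88
 -0.88 -0.89 -0.89 -0.88]
256 [0.35 0.32] [-0.48 -0.79 -0.88 -0.88 -0.88 -0.88 -0.89 -0.88 -0.89 -0.89 -0.89 -0.88
 -0.86 -0.89 -0.88 -0.89]
lid scene 1259 [ 0.422 -0.239  0.008] [ 0.565 -0.035  0.063] [ 0.479 -0.137  0.028]
```

```bash
cat >> h.py <<'E'
def plan(x,y,z,psi,cur=None):
    s=ctrl.read_state(); p=np.array(s["position"]); from scipy.spatial.transform import Rotation as Ro
    R=Ro.from_euler("xyz",s["eef_rot"]).as_matrix()
    c=np.degrees(np.arctan2(R[1,0],R[0,0])); 
    print("slide cm",np.round(R.T@(np.array([x,y,z])-p)*100,2),"twist",round((c-psi+180)%360-180,2),"now",np.round(p,4),round(c,2),"F",np.round(s["force"],1),"t",s["t"])
E
python3 - <<'E'
from h import *
np.set_printoptions(precision=4,suppress=True)
for n in("top","scene"):
    d=np.load(n+"0.npy"); W=cloud(n,d); a=np.radians(4.4)
    L=W[...,:2]-[.494,-.134]; lx=L@[np.cos(a),np.sin(a)]; ly=L@[-np.sin(a),np.cos(a)]
    m=(d>0)&(abs(ly)<.045)&(abs(lx)<.03)&(W[...,2]>.035)&(W[...,2]<.065)
    print(n,m.sum(),lx[m].mean(),ly[m].mean(),np.percentile(lx[m],[5,95]),np.percentile(ly[m],[5,95]),W[m].mean(0))
    m=(d>0)&(abs(ly)<.11)&(abs(lx)<.065)&(W[...,2]>.035)&(W[...,2]<.1)
    print(np.histogram(ly[m],bins=np.arange(-.11,.12,.01)))
plan(.494,-.134,.15,94.4)
E
```

```text
top 134 -0.0015562222535926411 0.0014072276922388054 [-0.0096  0.0069] [-0.0296  0.0323] [ 0.4923 -0.1327  0.0519]
(array([ 1, 57, 88, 94, 63, 10,  0,  6, 20, 20, 18, 18, 20, 22, 10,  0,  4,
       62, 88, 95, 75,  0]), array([-0.11, -0.1 , -0.09, -0.08, -0.07, -0.06, -0.05, -0.04, -0.03,
       -0.02, -0.01, -0.  ,  0.01,  0.02,  0.03,  0.04,  0.05,  0.06,
        0.07,  0.08,  0.09,  0.1 ,  0.11]))
scene 111 -0.00673774810088045 -0.0005671757475096148 [-0.0131  0.0034] [-0.0323  0.0305] [ 0.4873 -0.1351  0.0472]
(array([ 4, 52, 43, 29,  8,  0,  0, 10, 17, 13, 16, 16, 16, 17,  6,  0,  1,
       50, 73, 35, 14,  0]), array([-0.11, -0.1 , -0.09, -0.08, -0.07, -0.06, -0.05, -0.04, -0.03,
       -0.02, -0.01, -0.  ,  0.01,  0.02,  0.03,  0.04,  0.05,  0.06,
        0.07,  0.08,  0.09,  0.1 ,  0.11]))
slide cm [ 41.79 -22.94   8.13] twist -74.3 now [ 0.1804 -0.493   0.2313] 20.1 F [ 0.1 -0.3 -0.1] t 0.8
```

```bash
python3 -m pendant '{"slide":[[41.6,-23,2],[41.6,-23,2],[41.6,-23,2],[41.6,-23,2],[41.6,-23,2],[41.6,-23,6],[41.6,-23,8],[41.6,-23,8],[41.6,-23,8],[41.6,-23,8]],"twist":[-74.3,-74.3,-74.3,-74.3,-74.3,-74.3,-74.3,-74.3,-74.3,-74.3],"grip":[1,1,1,1,1,1,1,1,1,1]}' 30; python3 -c "
from h import *
plan(.492,-.133,.10,94.4)"
```

```text
t: 2.05
position: [0.4919, -0.1343, 0.1515]
eef_rot: [-3.141, 0.0, 1.648]
force: [-0.1, -0.2, -0.1]
finger_gap: 0.0854
gripper_force: 0.0
slide cm [0.13 0.02 5.15] twist 0.02 now [ 0.4919 -0.1343  0.1515] 94.42 F [-0.1 -0.2 -0.1] t 2.05
```

```bash
python3 -m pendant '{"slide":[[0.1,0,5],[0.1,0,10],[0.1,0,12.4],[0.1,0,12.4],[0.1,0,12.4],[0.1,0,12.4],[0.1,0,12.4],[0.1,0,12.4],[0.1,0,12.4],[0.1,0,12.4]],"twist":[0,0,0,0,0,0,0,0,0,0],"grip":[1,1,1,1,0,0,0,0,0,0]}' 40
python3 - <<'E'
from h import *
im,d=ctrl.grab_frame("scene"); cv2.imwrite("pics/s1.png",cv2.resize(im[120:270,240:440],(800,600),interpolation=2))
print(ctrl.read_state()["position"],ctrl.read_state()["finger_gap"],ctrl.read_state()["gripper_force"])
E
```

```text
t: 3.3
position: [0.4924, -0.1332, 0.028]
eef_rot: [3.141, 0.001, 1.648]
force: [-1.4, 0.2, 6.7]
finger_gap: 0.0174
gripper_force: 41.6
[ 0.49238533 -0.13320857  0.0279855 ] 0.017372460324282593 41.61230027675629
```

View pics/s1.png

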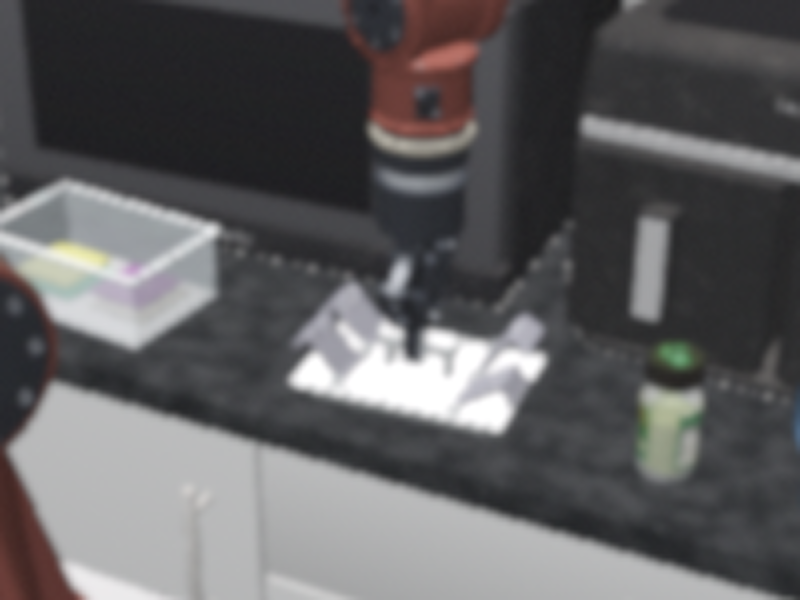

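```bash
python3 -m pendant '{"slide":[[0,0,-1],[0,0,-3],[0,0,-7],[0,0,-13],[0,0,-15],[0,0,-15],[0,0,-15]],"twist":[0,0,0,0,0,0,0],"grip":[0,0,0,0,0,0,0]}' 40; python3 -c "
from h import *
plan(.500,.206,.18,84.3)"
```

```text
t: 4.22
position: [0.4911, -0.1327, 0.1761]
eef_rot: [-3.14, -0.001, 1.648]
force: [0.0, -0.2, -4.4]
finger_gap: 0.0171
gripper_force: 40.2
slide cm [33.7   3.49 -0.36] twist 10.1 now [ 0.4911 -0.1327  0.1761] 94.4 F [ 0.  -0.2 -4.4] t 4.225
```

```bash
python3 -m pendant '{"slide":[[3,0.3,0],[8,0.8,0],[13,1.3,0],[18,1.8,0],[23,2.3,0],[28,2.9,0],[32,3.3,0],[33.5,3.5,0],[33.7,3.5,0],[33.7,3.5,0]],"twist":[1,2,4,6,8,9,10.1,10.1,10.1,10.1],"grip":[0,0,0,0,0,0,0,0,0,0]}' 40
python3 - <<'E'
from h import *
np.set_printoptions(precision=4,suppress=True)
plan(.5,.206,.18,84.3)
for n in("top","scene"):
    im,d=ctrl.grab_frame(n); np.save(n+"1.npy",d); np.save(n+"1im.npy",im)
a=np.load("top1im.npy")[150:260,170:300]; b=np.load("scene1im.npy")[100:230,190:345]
cv2.imwrite("pics/p2.png",np.hstack([cv2.resize(a,(400,338),interpolation=2),cv2.resize(b,(400,338),interpolation=2)]))
W=cloud("top",np.load("top1.npy"));z=W[...,2]
m=(z>.12)&(z<.25)&(abs(W[...,1]-.206)<.13)&(abs(W[...,0]-.5)<.09); print(np.histogram(z[m],bins=np.arange(.12,.26,.01)))
E
```

```text
t: 5.48
position: [0.5007, 0.2046, 0.1767]
eef_rot: [-3.14, 0.001, 1.471]
force: [-0.6, 0.0, -4.3]
finger_gap: 0.0176
gripper_force: 40.2
slide cm [ 0.13 -0.08 -0.33] twist -0.03 now [0.5007 0.2046 0.1767] 84.27 F [-0.6  0.  -4.3] t 5.475
(array([  0,   0,   0,  23, 763, 180, 137, 164, 142,  23,   4,  18,  19,
         0]), array([0.12, 0.13, 0.14, 0.15, 0.16, 0.17, 0.18, 0.19, 0.2 , 0.21, 0.22,
       0.23, 0.24, 0.25, 0.26]))
```

View pics/p2.png

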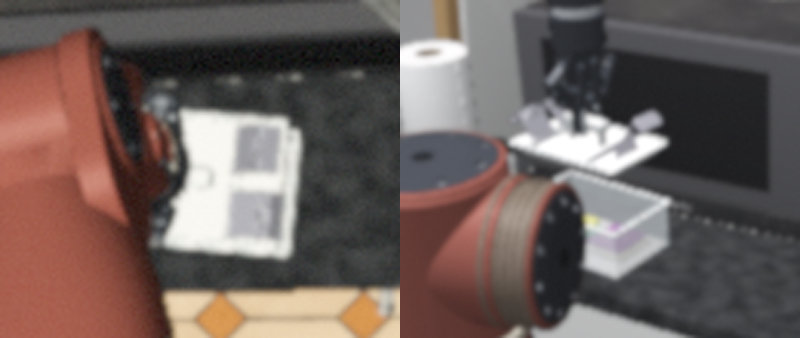

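Run:
```python
from h import *
np.set_printoptions(precision=4,suppress=True)
a=np.radians(84.27-90)
for n in("top","scene"):
    d=np.load(n+"1.npy");W=cloud(n,d);L=W[...,:2]-[.5007,.2046]
    lx=L@[np.cos(a),np.sin(a)];ly=L@[-np.sin(a),np.cos(a)];z=W[...,2]
    im=np.load(n+"1im.npy").astype(int)
    pl=(d>0)&(abs(z-.165)<.008)&(abs(lx)<.085)&(abs(ly)<.12)
    print(n,pl.sum())
    for lo in np.arange(-.09,.09,.02):
        s=pl&(ly>=lo)&(ly<lo+.02)
        if s.sum()>8: print("ly %.2f"%lo,s.sum(),np.percentile(lx[s],[1,99]),"width-area")
    for lo in np.arange(-.06,.06,.02):
        s=pl&(lx>=lo)&(lx<lo+.02)
        if s.sum()>8: print("lx %.2f"%lo,s.sum(),np.percentile(ly[s],[1,99]))
    # plane tilt
    P=np.c_[lx[pl],ly[pl],np.ones(pl.sum())]; print("plane",np.linalg.lstsq(P,z[pl],rcond=None)[0])
# clip tips
    c=(d>0)&(z>.175)&(z<.24)&(abs(ly)>.045)&(abs(ly)<.11)&(abs(lx)<.07)
    for s1 in(1,-1):
        q=c&(ly*s1>0)
        if q.sum()>10: print("clips",s1,q.sum(),"ly max",np.percentile(abs(ly[q]),[2,98]),"z",np.percentile(z[q],[2,50,98]), np.percentile(lx[q],[1,99]))
# container recheck from initial scene depth
d=np.load("scene0.npy");W=cloud("scene",d);a=np.radians(-5.7);L=W[...,:2]-[.5,.206]
lx=L@[np.cos(a),np.sin(a)];ly=L@[-np.sin(a),np.cos(a)]
for n in("top","scene"):
    d=np.load(n+"0.npy");W=cloud(n,d);L=W[...,:2]-[.5,.206];lx=L@[np.cos(a),np.sin(a)];ly=L@[-np.sin(a),np.cos(a)]
    m=(d>0)&(abs(W[...,2]-.07)<.01)&(abs(lx)<.09)&(abs(ly)<.12)
    r=cv2.minAreaRect(np.c_[lx[m],ly[m]].astype(np.float32)); print("rim",n,m.sum(),r)
    for k,v in(("x-",lx[m&(lx<-.04)&(abs(ly)<.08)]),("x+",lx[m&(lx>.04)&(abs(ly)<.08)]),("y-",ly[m&(ly<-.08)&(abs(lx)<.05)]),("y+",ly[m&(ly>.08)&(abs(lx)<.05)])): print(k,len(v),np.median(v) if len(v) else None)
```

```text
top 870
ly -0.09 84 [-0.0615  0.0611] width-area
ly -0.07 95 [-0.0607  0.0618] width-area
ly -0.05 275 [-0.0612  0.0599] width-area
ly -0.03 248 [-0.0607  0.0609] width-area
ly -0.01 124 [-0.0612  0.0612] width-area
lx -0.06 174 [-0.0941  0.0048]
lx -0.04 126 [-0.0551  0.0019]
lx -0.02 125 [-0.0921 -0.0046]
lx 0.00 128 [-0.0943 -0.0092]
lx 0.02 117 [-0.0947 -0.0017]
lx 0.04 150 [-0.0938  0.0035]
plane [-0.0065 -0.0013  0.1659]
clips -1 479 ly max [0.053  0.1008] z [0.1756 0.1926 0.2117] [-0.0513  0.0508]
scene 511
ly -0.09 78 [-0.0631  0.0613] width-area
ly -0.07 58 [-0.0642  0.0614] width-area
ly -0.05 41 [-0.0632  0.0316] width-area
ly -0.03 73 [-0.0642  0.0584] width-area
ly -0.01 60 [-0.0632  0.0633] width-area
ly 0.01 48 [-0.0634  0.0293] width-area
ly 0.03 55 [-0.0621  0.0041] width-area
ly 0.05 33 [-0.0627  0.0159] width-area
ly 0.07 26 [-0.0639  0.0271] width-area
lx -0.06 130 [-0.0947  0.0905]
lx -0.04 102 [-0.0958  0.0894]
lx -0.02 85 [-0.0959  0.0526]
lx 0.00 52 [-0.0968  0.0725]
lx 0.02 48 [-0.0964  0.0889]
lx 0.04 49 [-0.0971  0.0077]
plane [-0.0019  0.0069  0.1651]
clips 1 165 ly max [0.0528 0.0932] z [0.1758 0.1921 0.2069] [-0.0536  0.0236]
clips -1 143 ly max [0.0647 0.1033] z [0.1799 0.1948 0.2089] [-0.0535  0.0528]
rim top 482 ((-0.0011919885873794556, 0.0001255422830581665), (0.12603746354579926, 0.19537752866744995), 0.008781027048826218)
x- 101 -0.061249343244864814
x+ 116 0.058251427747412265
y- 85 -0.0933152758710285
y+ 114 0.09208006132809735
rim scene 199 ((0.00019203126430511475, -0.033981114625930786), (0.13480082154273987, 0.12959825992584229), 89.48224639892578)
x- 46 -0.06192115277373139
x+ 72 0.056133325897749775
y- 52 -0.09409298621584933
y+ 0 None
```

```bash
python3 -c "
from h import *
plan(.4985,.2055,.0872,84.3)"
python3 -m pendant '{"slide":[[0.1,-0.2,2],[0.1,-0.2,5],[0.1,-0.2,7],[0.1,-0.2,7.3],[0.1,-0.2,7.6],[0.1,-0.2,7.6]],"twist":[0,0,0,0,0,0],"grip":[0,0,0,0,0,0]}' 40; python3 -c "
from h import *
plan(.4985,.2055,.0872,84.3)"
```

```text
slide cm [ 0.08 -0.26  8.99] twist -0.08 now [0.501  0.2044 0.1771] 84.22 F [ 0.2 -0.2 -4.6] t 5.575
t: 6.32
position: [0.4997, 0.2067, 0.102]
eef_rot: [3.14, -0.0, 1.471]
force: [0.5, -0.9, -4.0]
finger_gap: 0.0169
gripper_force: 40.1
slide cm [-0.13 -0.11  1.48] twist -0.02 now [0.4997 0.2067 0.102 ] 84.28 F [ 0.5 -0.9 -4. ] t 6.325
```

```bash
python3 -m pendant '{"slide":[[-0.05,-0.1,0.2],[-0.05,-0.1,0.4],[-0.05,-0.1,0.6],[-0.05,-0.1,0.8],[-0.05,-0.1,1.0],[-0.05,-0.1,1.0]],"twist":[0,0,0,0,0,0],"grip":[0,0,0,0,0,0]}' 40; python3 -c "
from h import *
plan(.4985,.2055,.0872,84.3)"
```

```text
t: 7.08
position: [0.498, 0.2064, 0.0911]
eef_rot: [-3.141, 0.0, 1.471]
force: [-0.5, 1.1, -4.6]
finger_gap: 0.0172
gripper_force: 40.2
slide cm [-0.08  0.06  0.39] twist -0.0 now [0.498  0.2064 0.0911] 84.3 F [-0.5  1.1 -4.6] t 7.075
```

```bash
python3 -m pendant '{"slide":[[0,0,0.1],[0,0,0.2],[0,0,0.3],[0,0,0.4],[0,0,0.4]],"twist":[0,0,0,0,0],"grip":[0,0,0,0,0]}' 40; python3 -c "
from h import *
plan(.4985,.2055,.0872,84.3)"
```

```text
t: 7.7
position: [0.4981, 0.2064, 0.0881]
eef_rot: [3.141, -0.0, 1.471]
force: [-4.0, -0.8, 6.0]
finger_gap: 0.0174
gripper_force: 41.6
slide cm [-0.09  0.05  0.09] twist 0.0 now [0.4981 0.2064 0.0881] 84.3 F [-4.  -0.8  6. ] t 7.7
```

```bash
python3 -m pendant '{"slide":[[0,-0.05,0],[0,-0.05,0],[0,-0.05,0],[0,-0.05,0],[0,-0.05,-2],[0,-0.05,-5],[0,-0.05,-10],[0,-0.05,-10],[0,-0.05,-10],[0,-0.05,-10]],"twist":[0,0,0,0,0,0,0,0,0,0],"grip":[0.6,0.6,0.6,0.6,0.6,0.6,0.6,0.6,0.6,0.6]}' 40
python3 - <<'E'
from h import *
np.set_printoptions(precision=4,suppress=True)
plan(.4985,.2055,.0872,84.3)
n="scene"; im,d=ctrl.grab_frame(n); np.save(n+"2.npy",d); np.save(n+"2im.npy",im)
cv2.imwrite("pics/p3.png",cv2.resize(im[110:230,190:350],(800,600),interpolation=2))
a=np.radians(-5.7);W=cloud(n,d);L=W[...,:2]-[.498,.206];lx=L@[np.cos(a),np.sin(a)];ly=L@[-np.sin(a),np.cos(a)];z=W[...,2]
pl=(d>0)&(abs(z-.076)<.012)&(abs(lx)<.08)&(abs(ly)<.115)
P=np.c_[lx[pl],ly[pl],np.ones(pl.sum())]; print(pl.sum(),"plane",np.linalg.lstsq(P,z[pl],rcond=None)[0],np.percentile(lx[pl],[1,99]),np.percentile(ly[pl],[1,99]))
for sx in(1,-1):
  for s1 in(1,-1):
    q=(d>0)&(z>.088)&(z<.16)&(ly*s1>.045)&(ly*s1<.12)&(lx*sx>.0)&(lx*sx<.06)
    if q.sum()>5: print("clip",sx,s1,q.sum(),"ly",np.percentile(abs(ly[q]),[2,98]),"z",np.percentile(z[q],[2,98]))
E
```

```text
t: 8.95
position: [0.4968, 0.2062, 0.1861]
eef_rot: [-3.14, 0.001, 1.471]
force: [0.3, 0.6, 0.5]
finger_gap: 0.051
gripper_force: 0.0
slide cm [-0.05  0.2   9.89] twist -0.0 now [0.4968 0.2062 0.1861] 84.3 F [0.3 0.6 0.5] t 8.95
387 plane [0.0038 0.0306 0.0772] [-0.0638  0.0594] [-0.0981  0.0825]
clip 1 1 94 ly [0.0547 0.0934] z [0.0901 0.117 ]
clip 1 -1 70 ly [0.062  0.0958] z [0.091  0.1198]
clip -1 1 50 ly [0.0642 0.0846] z [0.0949 0.1186]
clip -1 -1 66 ly [0.0683 0.103 ] z [0.0913 0.1108]
```

View pics/p3.png

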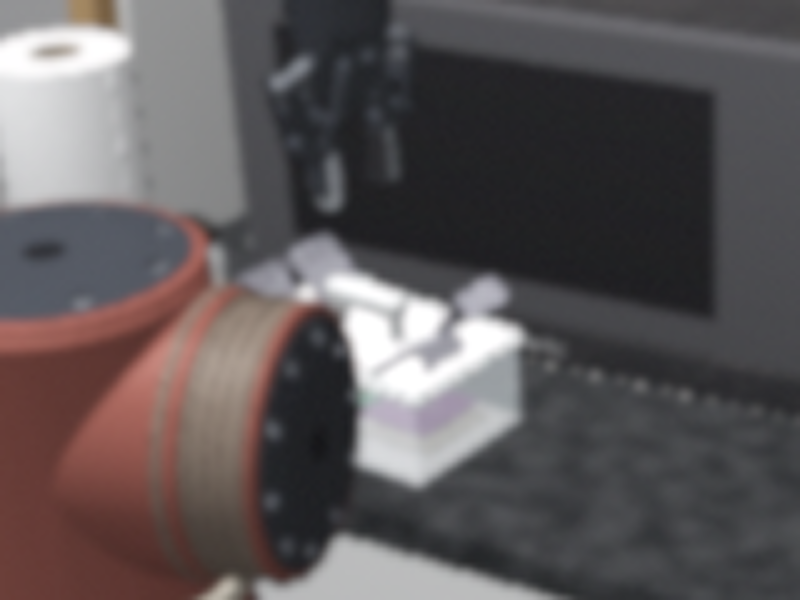

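Run:
```python
from h import *
np.set_printoptions(precision=4,suppress=True)
n="scene"; d=np.load("scene2.npy"); im=np.load("scene2im.npy")
a=np.radians(-5.7);W=cloud(n,d);L=W[...,:2]-[.498,.206];lx=L@[np.cos(a),np.sin(a)];ly=L@[-np.sin(a),np.cos(a)];z=W[...,2]
wh=(im.min(2)>200)&(d>0)&(abs(z-.076)<.008)&(abs(lx)<.058)&(abs(ly)<.09)
for lo in np.arange(-.09,.09,.03):
    s=wh&(ly>=lo)&(ly<lo+.03); print(round(lo,2),s.sum(),np.median(z[s]),np.median(lx[s]))
```

```text
-0.09 85 0.07545956023135242 0.0025361734760653647
-0.06 62 0.07564981939465668 -0.013957227459185637
-0.03 71 0.07554135435552423 0.004364853913671399
0.0 31 0.07592035711118761 0.011899479549395941
0.03 1 0.07504147870560235 0.022526549351653068
0.06 1 0.0742673785288874 0.02504239699244511
```

```bash
python3 -m pendant '{"slide":[[4,1.5,0],[8.6,3.1,0],[8.6,3.1,0],[8.6,3.1,0],[8.6,3.1,3],[8.6,3.1,6],[8.6,3.1,7],[8.6,3.1,7.5],[8.6,3.1,8],[8.6,3.1,8]],"twist":[0,0,0,0,0,0,0,0,0,0],"grip":[0,0,0,0,0,0,0,0,0,0]}' 40
python3 - <<'E'
from h import *
plan(.498+.03*.995+.086*.0993,.206-.03*.0993+.086*.995,.0825,84.3)
E
```

```text
t: 10.25
position: [0.5373, 0.2888, 0.1076]
eef_rot: [3.141, 0.0, 1.471]
force: [0.7, -0.4, -0.1]
finger_gap: -0.0001
gripper_force: 0.0
slide cm [-0.03 -0.09  2.51] twist -0.01 now [0.5373 0.2888 0.1076] 84.29 F [ 0.7 -0.4 -0.1] t 10.25
```

```bash
python3 -m pendant '{"slide":[[0,-0.1,0.5],[0,-0.1,1.0],[0,-0.1,1.4],[0,-0.1,1.7],[0,-0.1,1.9],[0,-0.1,2.1],[0,-0.1,2.3],[0,-0.1,2.3]],"twist":[0,0,0,0,0,0,0,0],"grip":[0,0,0,0,0,0,0,0]}' 40
```

```text
t: 11.25
position: [0.5362, 0.2894, 0.0845]
eef_rot: [3.141, -0.001, 1.471]
force: [0.4, 1.6, 1.8]
finger_gap: 0.0001
gripper_force: 0.8
```

```bash
python3 -m pendant '{"slide":[[0,0,0.1],[0,0,0.2],[0,0,0.3],[0,0,0.4],[0,0,0.4]],"twist":[0,0,0,0,0],"grip":[0,0,0,0,0]}' 40
```

```text
t: 11.88
position: [0.5361, 0.2889, 0.082]
eef_rot: [3.141, 0.0, 1.471]
force: [-5.3, -3.3, 18.4]
finger_gap: -0.0
gripper_force: 9.8
```

```bash
python3 -m pendant '{"slide":[[0,0,-2],[0,0,-6],[-5,-2,-6],[-10,-4,-6],[-15,-5.5,-6],[-17.2,-6,-6],[-17.2,-6,-6],[-17.2,-6,-6]],"twist":[0,0,0,0,0,0,0,0],"grip":[0,0,0,0,0,0,0,0]}' 40
cat > chk.py <<'E'
from h import *
np.set_printoptions(precision=4,suppress=True)
import sys
plan(.498,.206,.0825,84.3)
for n in("scene","top"):
  im,d=ctrl.grab_frame(n); cv2.imwrite(f"pics/{n}_{sys.argv[1]}.png",im)
  a=np.radians(-5.7);W=cloud(n,d);L=W[...,:2]-[.498,.206];lx=L@[np.cos(a),np.sin(a)];ly=L@[-np.sin(a),np.cos(a)];z=W[...,2]
  for k,sx,s1 in(("a",1,1),("b",-1,1),("c",-1,-1),("d",1,-1)):
    q=(d>0)&(z>.06)&(z<.135)&(ly*s1>.06)&(ly*s1<.1)&(lx*sx>.012)&(lx*sx<.048)
    if q.sum()>5: print(n,k,q.sum(),"z by ly",[(round(np.median(z[q&(ly*s1>l)&(ly*s1<l+.01)]),3)) for l in(.06,.07,.08,.09) if (q&(ly*s1>l)&(ly*s1<l+.01)).any()],"max",np.percentile(z[q],98))
E
python3 chk.py 1
```

```text
t: 12.88
position: [0.4596, 0.1242, 0.1403]
eef_rot: [3.141, -0.0, 1.471]
force: [0.9, 0.3, 0.3]
finger_gap: 0.0002
gripper_force: 0.0
slide cm [8.52 3.01 5.78] twist -0.01 now [0.4596 0.1242 0.1403] 84.29 F [0.9 0.3 0.3] t 12.875
scene a 27 z by ly [np.float64(0.082), np.float64(0.082), np.float64(0.083), np.float64(0.082)] max 0.08489027283837088
scene b 65 z by ly [np.float64(0.099), np.float64(0.111), np.float64(0.116), np.float64(0.105)] max 0.1197061885046071
scene c 98 z by ly [np.float64(0.076), np.float64(0.076), np.float64(0.077), np.float64(0.096)] max 0.1093377698377888
scene d 101 z by ly [np.float64(0.091), np.float64(0.076), np.float64(0.113), np.float64(0.075)] max 0.12046155837848113
top d 84 z by ly [np.float64(0.122), np.float64(0.116), np.float64(0.077)] max 0.12237022891535757
```

```bash
python3 -m pendant '{"slide":[[-0.1,0,1.5],[-0.1,0,2.5],[-0.1,0,3.3],[-0.1,0,4.1],[-0.1,0,4.7],[-0.1,0,5.2],[-0.1,0,5.5],[-0.1,0,5.7],[-0.1,0,5.9],[-0.1,0,5.9]],"twist":[0,0,0,0,0,0,0,0,0,0],"grip":[0,0,0,0,0,0,0,0,0,0]}' 40
```

```text
t: 14.22
position: [0.4595, 0.1229, 0.0821]
eef_rot: [3.14, -0.0, 1.471]
force: [-2.8, -1.7, 14.8]
finger_gap: -0.0
gripper_force: 7.2
```

```bash
python3 -m pendant '{"slide":[[0,0,0.1],[0,0,-2],[0,0,-6],[5,0,-6],[10,0,-6],[15,0,-6],[17.2,0,-6],[17.2,0,-6],[17.2,0,-6]],"twist":[0,0,0,0,0,0,0,0,0],"grip":[0,0,0,0,0,0,0,0,0]}' 40; python3 chk.py 2
```

```text
t: 15.35
position: [0.4759, 0.2929, 0.141]
eef_rot: [-3.141, 0.001, 1.471]
force: [-0.3, 0.9, -0.6]
finger_gap: 0.0001
gripper_force: 0.0
slide cm [-8.42  3.07  5.86] twist -0.03 now [0.4759 0.2929 0.141 ] 84.27 F [-0.3  0.9 -0.6] t 15.35
scene a 7 z by ly [np.float64(0.082), np.float64(0.082), np.float64(0.082)] max 0.08418032420995827
scene b 12 z by ly [np.float64(0.112), np.float64(0.115), np.float64(0.116)] max 0.11849280355100437
scene c 57 z by ly [np.float64(0.082), np.float64(0.082), np.float64(0.081), np.float64(0.082)] max 0.08493674648730247
scene d 109 z by ly [np.float64(0.078), np.float64(0.078), np.float64(0.115), np.float64(0.077)] max 0.12033444762401738
top a 151 z by ly [np.float64(0.083), np.float64(0.083), np.float64(0.085), np.float64(0.085)] max 0.08960767123299727
top b 125 z by ly [np.float64(0.101), np.float64(0.114), np.float64(0.118), np.float64(0.11)] max 0.12364054756138541
top c 155 z by ly [np.float64(0.082), np.float64(0.084), np.float64(0.083), np.float64(0.084)] max 0.09086647875976221
top d 159 z by ly [np.float64(0.103), np.float64(0.116), np.float64(0.117), np.float64(0.108)] max 0.12687910669468236
```

```bash
python3 -m pendant '{"slide":[[0.1,0,1.5],[0.1,0,2.5],[0.1,0,3.3],[0.1,0,4.1],[0.1,0,4.7],[0.1,0,5.2],[0.1,0,5.5],[0.1,0,5.8],[0.1,0,6.0],[0.1,0,6.0]],"twist":[0,0,0,0,0,0,0,0,0,0],"grip":[0,0,0,0,0,0,0,0,0,0]}' 40
python3 -m pendant '{"slide":[[0,0,0.1],[0,0,-2],[0,0,-6],[-5,2,-6],[-10,4,-6],[-15,5.5,-6],[-17.2,6,-6],[-17.2,6,-6],[-17.2,6,-6]],"twist":[0,0,0,0,0,0,0,0,0],"grip":[0,0,0,0,0,0,0,0,0]}' 40; python3 chk.py 3
```

```text
t: 16.7
position: [0.4767, 0.2954, 0.0822]
eef_rot: [3.14, -0.001, 1.471]
force: [-1.9, 1.2, 12.8]
finger_gap: -0.0002
gripper_force: 6.0
t: 17.82
position: [0.5185, 0.1184, 0.1411]
eef_rot: [-3.141, -0.0, 1.471]
force: [-0.1, 0.3, 0.5]
finger_gap: 0.0001
gripper_force: 0.0
slide cm [ 8.51 -2.91  5.86] twist 0.0 now [0.5185 0.1184 0.1411] 84.3 F [-0.1  0.3  0.5] t 17.825
scene a 30 z by ly [np.float64(0.082), np.float64(0.081), np.float64(0.083), np.float64(0.081)] max 0.08568698453155042
scene b 13 z by ly [np.float64(0.082), np.float64(0.082), np.float64(0.082), np.float64(0.082)] max 0.08448857717714128
scene c 66 z by ly [np.float64(0.081), np.float64(0.083), np.float64(0.082), np.float64(0.078)] max 0.08462648693883858
scene d 110 z by ly [np.float64(0.077), np.float64(0.077), np.float64(0.113), np.float64(0.075)] max 0.11881105614064051
top b 16 z by ly [np.float64(0.086)] max 0.0878663886748591
top c 74 z by ly [np.float64(0.083), np.float64(0.083)] max 0.08788079155733712
top d 10 z by ly [np.float64(0.072)] max 0.10446394491874739
```

```bash
python3 -m pendant '{"slide":[[-0.1,0.1,1.5],[-0.1,0.1,2.5],[-0.1,0.1,3.3],[-0.1,0.1,4.1],[-0.1,0.1,4.7],[-0.1,0.1,5.2],[-0.1,0.1,5.5],[-0.1,0.1,5.8],[-0.1,0.1,6.0],[-0.1,0.1,6.1]],"twist":[0,0,0,0,0,0,0,0,0,0],"grip":[0,0,0,0,0,0,0,0,0,0]}' 40
python3 -m pendant '{"slide":[[0,0,0.1],[0,0,-2],[0,0,-6],[0,0,-10],[-6,-2,-12],[-12,-4,-12],[-18,-8,-12],[-18,-14,-12],[-18,-16,-12],[-18,-16,-12]],"twist":[0,0,0,0,0,0,0,0,0,0],"grip":[0,0,0,0,0,0,0,0,0,0]}' 40; python3 chk.py 4
python3 - <<'E'
import cv2,numpy as np
a=cv2.imread("pics/top_4.png")[150:260,150:340]; b=cv2.imread("pics/scene_4.png")[110:230,190:350]
cv2.imwrite("pics/f.png",np.hstack([cv2.resize(a,(400,300),interpolation=2),cv2.resize(b,(400,300),interpolation=2)]))
E
```

```text
t: 19.18
position: [0.5202, 0.1167, 0.0817]
eef_rot: [3.14, 0.0, 1.471]
force: [-6.6, -3.2, 28.5]
finger_gap: -0.0001
gripper_force: 14.4
t: 20.42
position: [0.3413, -0.0461, 0.2003]
eef_rot: [3.142, -0.0, 1.47]
force: [1.0, -0.4, 0.5]
finger_gap: 0.0
gripper_force: 0.0
slide cm [26.65 13.06 11.79] twist -0.06 now [ 0.3413 -0.0461  0.2003] 84.24 F [ 1.  -0.4  0.5] t 20.425
scene a 32 z by ly [np.float64(0.081), np.float64(0.083), np.float64(0.082), np.float64(0.082)] max 0.08614384825586337
scene b 41 z by ly [np.float64(0.083), np.float64(0.083), np.float64(0.082), np.float64(0.082)] max 0.08555636074905341
scene c 54 z by ly [np.float64(0.082), np.float64(0.082), np.float64(0.082), np.float64(0.081)] max 0.08557409169087035
scene d 52 z by ly [np.float64(0.082), np.float64(0.082), np.float64(0.082), np.float64(0.081)] max 0.08507500025598677
top a 151 z by ly [np.float64(0.085), np.float64(0.085), np.float64(0.084), np.float64(0.084)] max 0.09154035818565355
top b 153 z by ly [np.float64(0.083), np.float64(0.082), np.float64(0.084), np.float64(0.083)] max 0.0903179708876228
top c 156 z by ly [np.float64(0.085), np.float64(0.083), np.float64(0.084), np.float64(0.084)] max 0.08972653287251985
top d 152 z by ly [np.float64(0.082), np.float64(0.084), np.float64(0.084), np.float64(0.084)] max 0.09024888951067286
```

View pics/f.png

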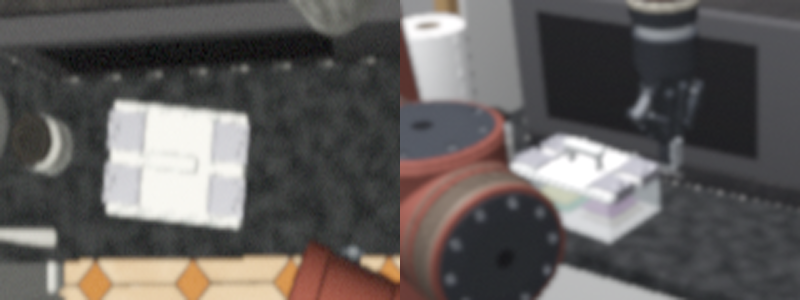

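The picture shows the lid flat on the container, centred in the top view at about (176,163). All four clips lie flat (heights 0.081–0.085 m), the jar still stands to the left, and the robot is clear.

```bash
python3 -c "
from rig import ctrl
print(ctrl.close_job())"
```

```text
the job is handed in; nothing more can be done
None
```

The lid is seated flat on the container and all four clips are pressed shut in the order a, c, b, d; the job was handed in at about 20 s of the 61 s allowed, and the last camera check showed every clip lying flat.

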